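Clear the offcut and slide the eared cover plate home into the spring-clip bracket

ROBOT

A 6-joint arm with a two-finger parallel gripper is mounted at the origin on the work surface. World frame = base frame: x ahead of the robot, y to its left, z up, the work surface at z = 0. Lengths are in m, angles in rad, forces in N, time in s.
With the tool pointing down it reaches from about 0.35 to 0.775 m from the base axis. Payload 7.3 kg.
Tool frame: the origin (TCP) lies at the very end of the fingers, on their centre line; the grasp point (between the pads) lies 19 mm behind it (robot.pinch_z is the distance from the TCP to the grasp point, in m); z points along the fingers, y is the line along which they close (so a half turn about z gives the same grasp; the last joint's range is limited). The gripper opens to 92 mm and grips with 3 to 60 N. Pads are 19 mm wide; open, the fingers measure 130 mm over their backs; the gripper's body (75 mm by 190 mm) begins 47 mm behind the grasp point.
Start: joints at [1.028, 0.342, 1.524, -0, 1.275, -0.146], TCP at [0.203, 0.484, 0.188] pointing down, gripper open.
Joint ranges: [-2.53, 2.53], [-0.77, 2.02], [0.04, 2.7], [-1, 4.14], [0.28, 2.66], [-3.11, 3.11]. Speed limits (rad/s): [2.57, 2.57, 3.14, 3.14, 3.14, 3.14].

INTERFACE

Orientations are given as [roll, pitch, yaw] about the fixed x, y, z axes, in that order (R = Rz(yaw) Ry(pitch) Rx(roll)).
In Python, from cell import robot gives the robot as it stands.
- The arm moves only by the tool move_arm, never from a script. Its argument "motion" is a list of rows, each a list of 6 numbers: the shift along the tool's x, y, z in units of 0.1 m (1.0 is 0.1 m), then the turn, a rotation vector about the tool's x, y, z in units of pi rad (1.0 is pi rad). In form: [[dx, dy, dz, rx, ry, rz], ...]. A call has 1 to 12 rows; each row is the pose to reach, as a shift and turn from the pose commanded when the call began, along the tool's axes at that moment, turning the shorter way round; what a row does not reach only later rows make up. A row lasts 1/8 s, in which the tool goes at most 62.5 mm and 10.7 degrees, less where a joint would pass 70% of its speed; a pose out of reach is approached as far as the arm can. A call with a number of a shift or a turn outside -1 to 1 is refused whole. A call with a gripper value outside its range is refused whole. "fingers" is the opening, from -1 (shut) to 1 (fully open), set as the call begins (left out, the last holds). The fingers move at their own pace and stop on an object; "newtons" is the grip in N (left out, the last holds). Time passes only in rows, so rows that repeat a pose let the fingers close. It gives the time, the measured TCP pose, the force, the opening and the grip force at its end, in the units of the state.
- robot.observe(): the state, without advancing time (a new reading comes with each control period).
- robot.read_camera(name): name is "side" or "top"; returns a dict with "image" (384x512x3 uint8, red, green, blue), "range_z" (384x512 float32, m along the optical axis (not along the pixel's ray), 0 where there is no reading), "vfov" (degrees; the focal length in pixels is half the picture's height over the tangent of half this angle, whatever the lens; pixels are square), "cx", "cy" (the principal point, pixels), "extrinsics" (4x4, takes a point from camera to world coordinates). Camera axes: x right, y up, looking along -z (the intrinsics and any distortion apply to the point x, -y, -z); pixel columns grow to the right and rows downward; lengths in m; the calibration is good to about 2 mm. A picture is of the moment at which its call begins.
- robot.hand_in(): hands the job in; it is judged then, once.
The state is a dict: "time": time; "qpos": joint angles; "qvel": joint speeds; "joint_efforts": joint torques, N m; "tool_pos": TCP position; "tool_rot": TCP orientation; "contact_force": force on the tool from outside, world axes, zero at the start; "torque": the same for the moment, N m; "opening": finger opening in m; "grip_force": force on a finger pad.
Only numpy, scipy, OpenCV 4.12 (cv2) and the standard library are available. Lean on these libraries where they do the work, as an engineer would, in place of code of your own. Each camera call takes 0.05 s, during which the arm holds its last target. There are 200 camera calls.

TASK

First pick the yellow tube offcut out of the way and lay it in the red scrap tray. Then slide the silver eared plate along the bench, never lifting or tipping it, and push it between the blue guides so that its two ears run into the slots past the brass spring clips until it is fully home and square against the back stop, and leave it there. Do not shove the piece of pipe, the magnetic square or the flange about.

Things in the scene. Friction and masses are not known exactly. Their poses are not given: they have to be found in the camera images.
- plate: Silver plate with a red patch, 8 mm thick, 0.7 kg, flat on the bench. Body 110 mm (x) by 96 mm (y); amid each long side a square ear, 56 mm long (x -28 to +28 mm), sticks out 16 mm: 128 mm wide over the ears. Too wide to grasp: push its edges. Origin: centre of the underside. Symmetric; either way round fits. Starts 250-300 mm before home, 45-90 mm to the bracket's +y, turned up to 0.4 rad.
- bracket: Blue bracket fixed to the bench. Origin on the bench where the plate's origin lies when home; +x is the way the plate is pushed in, z up. Back stop face at x = +55 mm, 30 mm high. Rails on both sides are 22 mm high, out to y = +-82 mm. Behind the stop (x +67 to +187 mm, y +-75 mm) stands a steel housing 70 mm high with a pipe stub up to 110 mm.
- slot_mouth (a point): Middle of the bracket's mouth, on the bench, 58 mm before its origin, axes as the bracket. Here the guides stand 132 mm apart; they flare to about 162 mm apart at 82 mm before the origin, 20 mm high. Home, the plate's rear edge is 3 mm inside the mouth, so push with fingers kept within the plate's 96 mm body width.
- slot_l (a point): In the +y slot, on the bench at bracket (0, +64) mm, where that ear's end lies when home; the other slot mirrors it at y -64. Slot wall at 67 mm; from x +16 mm inward a lip 11 mm over the bench roofs y 54 to 82 mm. Two brass leaf clips a side: tip at x -32 mm snaps in behind the ear when home; tip at x +10 mm presses on the ear. About 2-4 N each; 5-15 N in all to push the plate in.
- offcut: Yellow piece of square steel tube lying on the bench in front of the bracket's mouth, blocking it. 110 mm long (its x), 30 x 30 mm section, 0.25 kg, open ends. Origin at the centre of its underside, z up at the start.
- offcut_center (a point): The middle of the yellow offcut, 15 mm above its origin.
- scrap_tray: Red open tray fixed to the bench, 126 mm (its x) by 180 mm (its y) outside, 40 mm high, walls and floor 4 mm thick. Origin at the centre of its underside, z up.
- pipe_stub: Loose bystander: upright piece of steel pipe, 64 mm diameter, 60 mm high. Origin at the centre of its underside.
- magnet_square: Loose bystander: red magnetic square, 72 x 74 mm, 22 mm high. Origin at the centre of its underside.
- flange: Loose bystander: steel flange, 72 mm diameter, 12 mm thick, with a 40 mm diameter neck up to 48 mm high. Origin at the centre of its underside.
Not all that is in view belongs to the job. There is more than one size of the offcut; the one meant has the size given above.

How it is judged:
On the way:
1. the offcut lies in the scrap tray, let go (x of offcut_center in the frame of scrap_tray between -0.055 and 0.055 m and y of offcut_center in the frame of scrap_tray between -0.08 and 0.08 m and z of offcut_center in the frame of scrap_tray below 0.03 m and linear speed of offcut below 0.03 m/s and contact force between the fingers and offcut below 0.2 N), for 0.2 s.
At the end, for the whole second after the job is handed in: The offcut's middle is inside the scrap tray, under 30 mm above the tray's underside; the plate is home in the bracket within 4 mm along the slots and across, flat within 3 mm and 0.05 rad, square within 0.05 rad; all at rest and let go (x of offcut_center in the frame of scrap_tray between -0.055 and 0.055 m and y of offcut_center in the frame of scrap_tray between -0.08 and 0.08 m and z of offcut_center in the frame of scrap_tray below 0.03 m and linear speed of offcut below 0.03 m/s and x of plate in the frame of bracket between -0.004 and 0.004 m and y of plate in the frame of bracket between -0.004 and 0.004 m and z of plate in the frame of bracket below 0.003 m and angle between the x axis of plate and the x axis of bracket, either way round below 0.05 rad and angle between plate's own z axis and vertical below 0.05 rad and linear speed of plate below 0.02 m/s); the robot touches nothing.
It fails at once if the plate is lifted more than 20 mm off the bench (height (world z) of plate above 0.02 m).
It fails at once if the plate is tipped up (angle between plate's own z axis and vertical above 0.25 rad).
It fails at once if the piece of pipe is shoved more than 30 mm (distance of pipe_stub from where it was at the start of the episode above 0.03 m).
It fails at once if the magnetic square is shoved more than 30 mm (distance of magnet_square from where it was at the start of the episode above 0.03 m).
It fails at once if the flange is shoved more than 30 mm (distance of flange from where it was at the start of the episode above 0.03 m).
It also fails if it takes over 67 s, if anything falls off the work surface, if the arm or the gripper's body presses on something with over 40 N, if the wrist force passes 120 N, or if a joint passes its speed limit or range.

## Working session

There is one attempt and no reset: what is moved stays moved. The work goes in short steps, Python scripts to look and compute and a tool call to move; the robot and the scene stay as the last step left them, time stands still between calls to the robot, and variables do not carry over. Pictures are saved under pics/ and viewed, at most 10 in all, crops included, and the job is handed in when it is done.

Besides the shell and the picture viewer there is one more tool, called after "Call:" as name(argument=value, ...) on one line, values as JSON. move_arm: Moves the arm, as the interface text tells. Shifts and turns lie within -1 to 1; 1 stands for 0.1 m of shift or pi rad of turn. Its arguments: {"type":"object","properties":{"motion":{"type":"array"},"fingers":{"type":"number"},"newtons":{"type":"number"}},"required":["motion"]}

```bash
ls; mkdir -p pics
cat > h.py <<'E'
import numpy as np, cv2
from cell import robot
from scipy.spatial.transform import Rotation as R
def cam(n):
    return robot.read_camera(n)
def K(c):
    f=c["image"].shape[0]/2/np.tan(np.radians(c["vfov"])/2); return f
def cloud(c):
    f=K(c); h,w=c["range_z"].shape; u,v=np.meshgrid(np.arange(w),np.arange(h)); z=c["range_z"]
    P=np.stack([(u-c["cx"])/f*z,-(v-c["cy"])/f*z,-z],-1)
    E=c["extrinsics"]; return P@E[:3,:3].T+E[:3,3]
def ray(c,uv,zp):
    f=K(c); uv=np.atleast_2d(uv).astype(float); d=np.stack([(uv[:,0]-c["cx"])/f,-(uv[:,1]-c["cy"])/f,-np.ones(len(uv))],-1)
    E=c["extrinsics"]; d=d@E[:3,:3].T; o=E[:3,3]; return o+d*((zp-o[2])/d[:,2])[:,None]
E
python3 - <<'E'
from h import *
for n in("top","side"):
    c=cam(n); cv2.imwrite(f"pics/{n}0.png",c["image"][...,::-1])
    print(n,{k:v for k,v in c.items() if k not in("image","range_z")}); 
    np.savez(f"{n}0.npz",**c)
s=robot.observe();print(s)
E
```

```text
pics
top {'vfov': 56.099915052220496, 'cx': 257.59200057546695, 'cy': 195.48278714701195, 'extrinsics': array([[-0.01981678,  0.9985716 , -0.04961917,  0.5093852 ],
       [-0.99919608, -0.01805045,  0.03579623, -0.0585778 ],
       [ 0.03484945,  0.05028865,  0.99812653,  0.97859892],
       [ 0.        ,  0.        ,  0.        ,  1.        ]])}
side {'vfov': 52.717049565586684, 'cx': 252.8370677965727, 'cy': 188.5315621573815, 'extrinsics': array([[ 0.94072579,  0.26049927, -0.21719832,  0.35266707],
       [-0.3387018 ,  0.68796705, -0.64185857, -0.73693559],
       [-0.0177784 ,  0.67737838,  0.73541992,  0.80674987],
       [ 0.        ,  0.        ,  0.        ,  1.        ]])}
{'time': 0.1, 'qpos': array([ 1.02798754e+00,  3.42669108e-01,  1.52487549e+00,  3.76955997e-05,
        1.27540710e+00, -1.45998170e-01]), 'qvel': array([-6.25092118e-04, -3.12413472e-03, -3.01628707e-03,  2.40890208e-04,
        1.41758705e-03, -9.80683342e-05]), 'joint_efforts': array([ 7.60205112e-04, -4.32005632e+01, -2.44692260e+01,  7.18242559e-02,
        5.25987719e-02, -7.71590885e-05]), 'tool_pos': array([0.20266232, 0.48387975, 0.18772222]), 'tool_rot': array([-3.14025331e+00, -2.33378617e-04,  2.74477089e+00]), 'contact_force': array([ 0.70507739, -0.18248363, -0.6263851 ]), 'torque': array([-0.01800209, -0.04183504, -0.00284571]), 'grip_force': 0.0, 'opening': 0.09153243986162518}
```

View pics/top0.png

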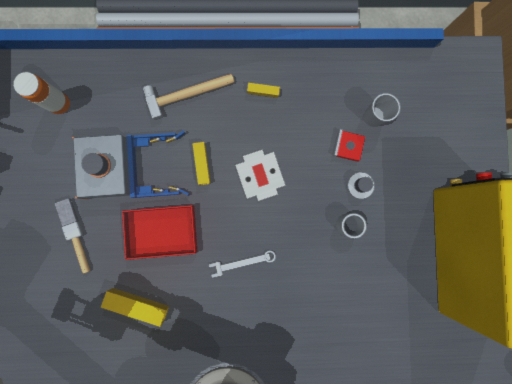

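View pics/side0.png

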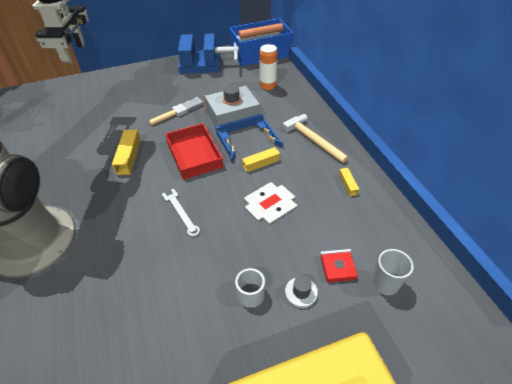

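Top view: offcut at (202,163), plate at (261,175), bracket with mouth to the right at about (155,165), tray at (160,232), bystanders at (350,145), (361,185) and (354,226). The decoys are at (264,90) and (135,308).

```bash
cat > m.py <<'E'
from h import *
def big(m,box,n=1):
    mm=np.zeros_like(m,np.uint8); x0,y0,x1,y1=box; mm[y0:y1,x0:x1]=m[y0:y1,x0:x1]
    return mm
def rect(pts):
    (c,s,a)=cv2.minAreaRect((pts[:,:2]*1000).astype(np.float32)); return np.round(c,1),np.round(s,1),round(a,2)
def allin(c,box,lo,hi,z):
    m=big(cv2.inRange(cv2.cvtColor(c["image"],cv2.COLOR_RGB2HSV),lo,hi)>0,box)
    cs,_=cv2.findContours(m,cv2.RETR_EXTERNAL,cv2.CHAIN_APPROX_NONE); k=max(cs,key=cv2.contourArea)[:,0]
    return k,ray(c,k,z)
E
python3 - <<'E'
from m import *
c=dict(np.load("top0.npz")); P=cloud(c)
for n,box,lo,hi,z in [("plate",(225,135,295,215),(0,0,150),(179,60,255),.008),("offcut",(185,130,220,195),(18,120,80),(35,255,255),.030),("tray",(115,200,205,265),(0,120,60),(8,255,255),.040),("blue",(125,125,190,205),(100,120,40),(125,255,255),.02),("small",(240,75,290,105),(18,120,80),(35,255,255),.02)]:
    k,p=allin(c,box,lo,hi,z)
    q=P[k[:,1],k[:,0]]
    print(n,"px",k.min(0),k.max(0),rect(p),"medz cloud",np.percentile(P[tuple(np.array(k).T[::-1])][:,2],[10,50,90]).round(3))
# housing top
m=(abs(P[...,2]-.07)<.008); m=big(m,(60,120,145,215)); print("housing",rect(P[m>0]),m.sum(),np.median(P[m>0][:,2]))
# table z
print("table",np.median(P[280:300,200:300,2]), P[150:190,225:295,2].max())
hsv=cv2.cvtColor(c["image"],cv2.COLOR_RGB2HSV); b=big(cv2.inRange(hsv,(100,120,40),(125,255,255))>0,(120,120,195,210)); q=P[b>0]
print("blue pts",len(q)); 
for zlo,zhi in((.014,.026),(.026,.036)):
    s=q[(q[:,2]>zlo)&(q[:,2]<zhi)]; print(zlo,len(s),rect(s) if len(s)>3 else 0, s.min(0),s.max(0))
for n,px in (("square",(350,145)),("flange",(364,185)),("pipe",(354,226)),("cup",(386,108))):
    box=(px[0]-20,px[1]-20,px[0]+20,px[1]+20); m=big(P[...,2]>.012,box); q=P[m>0]; print(n,q.min(0).round(3),q.max(0).round(3))
c2=c["image"][90:270,50:300]; cv2.imwrite("pics/crop0.png",cv2.resize(c2[...,::-1],None,fx=3.2,fy=3.2,interpolation=cv2.INTER_CUBIC))
E
```

```text
plate px [236 150] [284 200] (array([ 614.1, -100.9]), array([128.9, 109.9]), 17.36) medz cloud [-0.001  0.007  0.009]
offcut px [193 142] [209 184] (array([644.8,  55.4]), array([112.8,  32.5]), 6.87) medz cloud [0.001 0.026 0.03 ]
tray px [122 205] [196 259] (array([467., 163.]), array([125.8, 183.9]), 3.92) medz cloud [0.028 0.039 0.041]
blue px [127 131] [184 196] (array([646. , 172.1]), array([166.6, 152.6]), 3.1) medz cloud [0.011 0.021 0.03 ]
small px [247  83] [279  96] (array([ 843.4, -113.3]), array([86.9, 30.4]), 81.32) medz cloud [0.003 0.02  0.024]
housing (array([638.1, 306. ]), array([151.8, 123.5]), 3.38) 2454 0.06896689911679976
table -0.0009268284636690938 0.9785989222729166
blue pts 917
0.014 373 (array([644.6, 170.8]), array([169.3, 149.4]), 3.4) [0.5610708  0.09138817 0.01401167] [0.7332547  0.2463938  0.02589227]
0.026 287 (array([641.2, 239.6]), array([161. ,  13.6]), 2.89) [0.56103835 0.22917339 0.02608824] [0.72161786 0.24863616 0.03390744]
square [ 0.509 -0.386  0.013] [ 0.734 -0.059  0.979]
flange [ 0.509 -0.408  0.012] [ 0.614 -0.059  0.979]
pipe [ 0.444 -0.367  0.012] [ 0.509 -0.059  0.979]
cup [ 0.509 -0.455  0.012] [ 0.806 -0.059  0.979]
```

View pics/crop0.png

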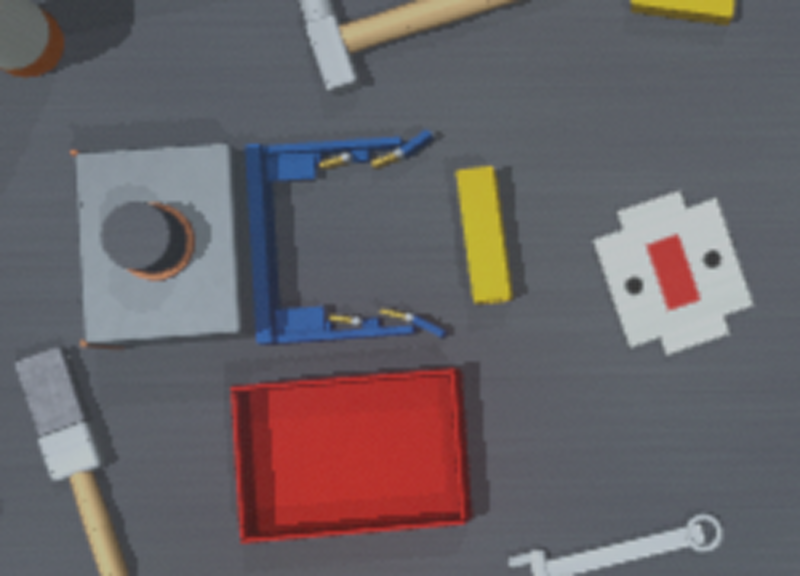

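```bash
cat > plan.py <<'E'
from h import *
# bracket frame (mm/deg): origin, yaw
B=np.array([645.,179.]); BY=93.3
def Rd(yaw): return R.from_euler('xyz',[np.pi,0,np.radians(yaw)])
def b2w(x,y):
    a=np.radians(BY); return B+np.array([np.cos(a)*x-np.sin(a)*y,np.sin(a)*x+np.cos(a)*y])
def w2b(p):
    a=np.radians(BY); d=np.asarray(p)[:2]-B; return np.array([np.cos(a)*d[0]+np.sin(a)*d[1],-np.sin(a)*d[0]+np.cos(a)*d[1]])
def to(x,y,z,yaw,cur=None):
    """world mm, deg -> shift (units of 0.1 m) and turn (pi) from current pose"""
    s=robot.observe(); p=s["tool_pos"]*1000; r=R.from_euler('xyz',s["tool_rot"])
    if cur is not None: p=np.array(cur[:3]); r=Rd(cur[3])
    d=r.inv().apply(np.array([x,y,z])-p)/100; t=(r.inv()*Rd(yaw)).as_rotvec()/np.pi
    print("->",(x,y,z,yaw),np.round(d,3),np.round(t,4))
def st():
    s=robot.observe(); print("t",round(s["time"],2),"p",(s["tool_pos"]*1000).round(1),"yaw",np.degrees(s["tool_rot"]).round(2),"F",s["contact_force"].round(1),"open",round(s["opening"],4),"g",round(s["grip_force"],1),"q",s["qpos"].round(2))
E
python3 - <<'E'
from plan import *
st(); to(645,55,150,186.9); to(645,55,150,186.9,(202.7,483.9,187.7,186.9)); to(300,400,170,186.9)
E
```

```text
t 0.1 p [202.7 483.9 187.7] yaw [-1.7992e+02 -1.0000e-02  1.5726e+02] F [ 0.7 -0.2 -0.6] open 0.0915 g 0.0 q [ 1.03  0.34  1.52  0.    1.28 -0.15]
-> (645, 55, 150, 186.9) [-5.737 -2.245  0.379] [-0.0004 -0.0002 -0.1646]
-> (645, 55, 150, 186.9) [-3.876 -4.789  0.377] [0. 0. 0.]
-> (300, 400, 170, 186.9) [-1.222 -0.397  0.177] [-0.0004 -0.0002 -0.1646]
```

Call:
move_arm(motion=[[-0.9, -0.4, 0.1, 0, 0, -0.1646], [-0.9, -0.4, 0.1, 0, 0, -0.1646], [-0.9, -0.4, 0.1, 0, 0, -0.1646]], fingers=1)

```text
time: 0.48
tool_pos: [0.2718, 0.4104, 0.1777]
tool_rot: [-3.14, -0.001, -3.019]
contact_force: [-0.1, 0.6, 0.6]
opening: 0.0919
grip_force: 0.0
```

Call:
move_arm(motion=[[-0.82, -1, 0.05, 0, 0, 0], [-0.82, -1, 0.05, 0, 0, 0], [-0.82, -1, 0.05, 0, 0, 0]])

```text
time: 0.85
tool_pos: [0.366, 0.3205, 0.1728]
tool_rot: [-3.141, -0.0, -3.026]
contact_force: [-0.2, 1.0, 1.1]
opening: 0.0915
grip_force: 0.0
```

Call:
move_arm(motion=[[-0.82, -1, 0.05, 0, 0, 0], [-0.82, -1, 0.05, 0, 0, 0], [-0.82, -1, 0.05, 0, 0, 0]])

```text
time: 1.23
tool_pos: [0.4589, 0.2318, 0.1677]
tool_rot: [-3.141, -0.0, -3.025]
contact_force: [-1.2, 0.3, 0.4]
opening: 0.0917
grip_force: 0.0
```

Call:
move_arm(motion=[[-0.82, -1, 0.05, 0, 0, 0], [-0.82, -1, 0.05, 0, 0, 0], [-0.82, -1, 0.05, 0, 0, 0]])

```text
time: 1.6
tool_pos: [0.5519, 0.1431, 0.1625]
tool_rot: [-3.142, -0.001, -3.024]
contact_force: [0.1, 0.6, -0.6]
opening: 0.0914
grip_force: 0.0
```

```bash
python3 -c "
from plan import *
st(); to(645,55,100,186.9); to(645,55,5,186.9)"
```

```text
t 1.6 p [551.9 143.1 162.5] yaw [-1.8000e+02 -4.0000e-02 -1.7327e+02] F [ 0.1  0.6 -0.6] open 0.0914 g 0.0 q [ 0.12  0.45  1.44 -0.    1.26 -1.57]
-> (645, 55, 100, 186.9) [-0.822 -0.984  0.624] [-0.     -0.0002 -0.001 ]
-> (645, 55, 5, 186.9) [-0.823 -0.984  1.574] [-0.     -0.0002 -0.001 ]
```

Call:
move_arm(motion=[[-0.82, -0.98, 0.6, 0, 0, 0], [-0.82, -0.98, 0.6, 0, 0, 0], [-0.82, -0.98, 0.6, 0, 0, 0], [-0.82, -0.98, 0.6, 0, 0, 0]])

```text
time: 2.1
tool_pos: [0.6429, 0.0583, 0.1026]
tool_rot: [3.14, -0.002, -3.021]
contact_force: [-0.9, 0.1, -0.1]
opening: 0.0916
grip_force: 0.0
```

Call:
move_arm(motion=[[0, 0, 0.3, 0, 0, 0], [0, 0, 0.6, 0, 0, 0], [0, 0, 0.85, 0, 0, 0], [0, 0, 0.96, 0, 0, 0], [0, 0, 0.96, 0, 0, 0]])

```text
time: 2.72
tool_pos: [0.6433, 0.0582, 0.0079]
tool_rot: [3.141, -0.0, -3.02]
contact_force: [-0.1, -0.7, -0.2]
opening: 0.0921
grip_force: 0.0
```

Call:
move_arm(motion=[[0, 0, 0, 0, 0, 0], [0, 0, 0, 0, 0, 0], [0, 0, 0, 0, 0, 0], [0, 0, 0, 0, 0, 0], [0, 0, 0, 0, 0, 0], [0, 0, 0, 0, 0, 0], [0, 0, 0, 0, 0, 0], [0, 0, 0, 0, 0, 0]], fingers=-0.6, newtons=25)

```text
time: 3.72
tool_pos: [0.6439, 0.0568, 0.0073]
tool_rot: [3.142, 0.0, -3.021]
contact_force: [1.0, -0.5, 0.3]
opening: 0.0199
grip_force: 0.0
```

```bash
python3 -c "
from plan import *
st()"
```

```text
t 3.73 p [643.9  56.8   7.3] yaw [ 180.      0.   -173.11] F [ 1.  -0.5  0.3] open 0.0199 g 0.0 q [-0.03  0.74  1.37  0.    1.03 -1.72]
```

```bash
python3 -c "
from plan import *
a=cam('top')['image'][100:250,110:310]; b=cam('side')['image'][80:230,160:360]
cv2.imwrite('pics/g1.png',cv2.resize(np.hstack([a,b])[...,::-1],None,fx=2,fy=2,interpolation=cv2.INTER_CUBIC))"
```

```text
(no output)
```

View pics/g1.png

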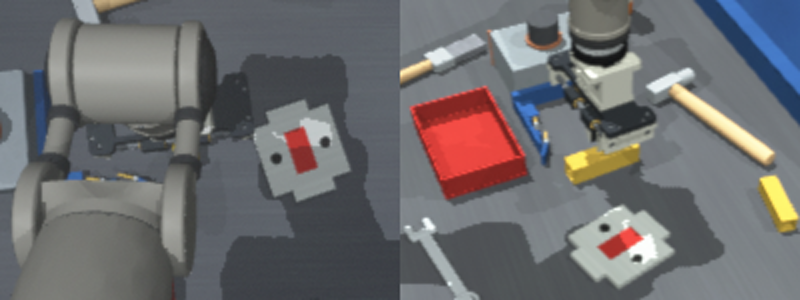

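Run:
```python
from m import *
from plan import *
c=cam('side'); st(); f=K(c); E=c["extrinsics"]
def proj(p):
    q=E[:3,:3].T@(np.array(p)/1000-E[:3,3]); return np.round([c["cx"]-f*q[0]/q[2],c["cy"]+f*q[1]/q[2]],1)
print("tcp",proj([643.9,56.8,7.3]),"tcp+30",proj([643.9,56.8,37.3]),"tcp+70",proj([643.9,56.8,75]))
k,p=allin(c,(220,130,310,190),(18,120,80),(35,255,255),.030); print(k.min(0),k.max(0),rect(p))
P=cloud(c); m=np.zeros(P.shape[:2],np.uint8); cv2.drawContours(m,[k],-1,1,-1); q=P[(m>0)&(P[...,2]<.1)]
print(q[q[:,2]>.024].min(0),q[q[:,2]>.024].max(0),rect(q[(q[:,2]>.024)&(q[:,2]<.036)]))
c0=dict(np.load("side0.npz")); k,p=allin(c0,(220,130,310,190),(18,120,80),(35,255,255),.030); print(k.min(0),k.max(0))
P=cloud(c0); m[:]=0; cv2.drawContours(m,[k],-1,1,-1); q=P[(m>0)]; print(rect(q[(q[:,2]>.026)&(q[:,2]<.036)]))
a=c['image'][80:190,200:330]
cv2.imwrite('pics/g2.png',cv2.resize(a[...,::-1],None,fx=5,fy=5,interpolation=cv2.INTER_CUBIC))
```

```text
t 3.88 p [643.8  56.8   7.3] yaw [ 180.      0.   -173.11] F [-0.3 -0.   0.8] open 0.0184 g 0.0 q [-0.03  0.74  1.37  0.    1.03 -1.72]
tcp [259.3 161.7] tcp+30 [259.2 154.3] tcp+70 [259.2 144.5]
[242 152] [279 171] (array([643.7,  43.1]), array([119.9,  56.9]), 6.74)
[0.59104989 0.03387804 0.02401427] [0.70322637 0.07029732 0.03712442] (array([647. ,  55.4]), array([110.7,  33. ]), 5.35)
[242 147] [279 171]
(array([647.4,  57.4]), array([110.2,  35.8]), 6.39)
```

View pics/g2.png

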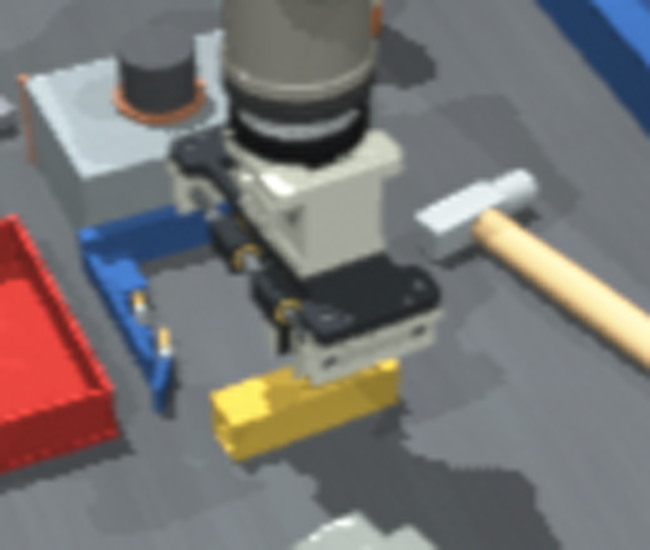

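Run:
```python
from plan import *
c=cam('side'); P=cloud(c); st()
for u,v in [(300,335),(330,350),(370,340),(420,335),(430,300),(340,300),(285,340),(280,310),(330,375),(265,300),(300,405),(345,400),(380,380),(245,255),(190,190)]:
    U,V=200+u//5,80+v//5; print((u,v),(P[V,U]*1000).round(0),c["image"][V,U])
# points in tool frame
s=robot.observe(); Q=R.from_euler('xyz',s["tool_rot"]).inv().apply((P.reshape(-1,3)-s["tool_pos"]))*1000
m=(abs(Q[:,0])<60)&(abs(Q[:,1])<110)&(Q[:,2]<0)&(Q[:,2]>-110)
q=Q[m]; h=np.arange(-110,1,10)
for a,b in zip(h[:-1],h[1:]):
    w=q[(q[:,2]>=a)&(q[:,2]<b)]; print(a,b,len(w),w[:,:2].min(0).round(0) if len(w) else '',w[:,:2].max(0).round(0) if len(w) else '')
```

```text
t 3.92 p [643.9  56.8   7.3] yaw [ 1.8000e+02  1.0000e-02 -1.7311e+02] F [-0.  -0.1 -0.8] open 0.0182 g 0.0 q [-0.03  0.74  1.37  0.    1.03 -1.72]
(300, 335) [622. -10. 127.] [86 90 87]
(330, 350) [628. -38. 138.] [155 158 147]
(370, 340) [655. -27. 127.] [150 154 142]
(420, 335) [685. -23. 118.] [151 154 144]
(430, 300) [685. -34. 151.] [39 43 44]
(340, 300) [640. -21. 155.] [44 48 50]
(285, 340) [640.  65.  56.] [45 47 45]
(280, 310) [619.  12. 128.] [114 104  78]
(330, 375) [630. -32. 115.] [163 163 146]
(265, 300) [613.  20. 130.] [34 38 40]
(300, 405) [641.  42.  25.] [163 137  54]
(345, 400) [670.  44.  17.] [161 136  54]
(380, 380) [695.  50.  19.] [145 123  49]
(245, 255) [616.  60. 130.] [123 127 127]
(190, 190) [606. 127. 130.] [104 108 105]
-110 -100 50 [-34. -88.] [36. 82.]
-100 -90 0  
-90 -80 1 [ 11. -28.] [ 11. -28.]
-80 -70 7 [ 10. -29.] [ 12. -13.]
-70 -60 9 [  3. -28.] [12. 17.]
-60 -50 21 [  2. -25.] [12. 25.]
-50 -40 15 [  2. -20.] [11. 20.]
-40 -30 1 [ 1. 12.] [ 1. 12.]
-30 -20 188 [-59. -18.] [53. 18.]
-20 -10 93 [-56. -18.] [58. 89.]
-10 0 160 [ -56. -110.] [ 59. 110.]
```

Run:
```python
from plan import *
print("pinch",robot.pinch_z)
def tf(P,p,r,lab):
    Q=R.from_euler('xyz',r).inv().apply(P.reshape(-1,3)-p)*1000
    m=(abs(Q[:,0])<70)&(abs(Q[:,1])<110)&(Q[:,2]<20)&(Q[:,2]>-180); q=Q[m]; print(lab)
    for a in range(-180,20,10):
        w=q[(q[:,2]>=a)&(q[:,2]<a+10)]
        if len(w): print(a,len(w),w[:,:2].min(0).round(0),w[:,:2].max(0).round(0),w[:,:2].mean(0).round(0))
c=dict(np.load("side0.npz")); tf(cloud(c),np.array([.2027,.4839,.1877]),[np.pi,0,2.7448],"start side")
s=robot.observe(); c=cam("side"); tf(cloud(c),s["tool_pos"],s["tool_rot"],"now side")
```

```text
pinch 0.0188
start side
-180 107 [-25. -53.] [22. 22.] [ -9. -34.]
-170 100 [-24. -53.] [21. 18.] [ -9. -34.]
-160 126 [-26. -54.] [24. 18.] [-11. -32.]
-150 465 [-39. -98.] [37. 97.] [-10. -26.]
-140 156 [-38. -95.] [36. 92.] [-12. -45.]
-130 215 [-39. -92.] [36. 90.] [-21. -15.]
-120 179 [-38. -90.] [35. 83.] [-16. -34.]
-110 70 [-36. -89.] [35. 84.] [ -5. -38.]
-100 29 [-13. -68.] [12. 68.] [-3.  9.]
-90 60 [-14. -67.] [12. 67.] [ -4. -11.]
-80 66 [-13. -67.] [12. 65.] [-3. -9.]
-70 61 [-14. -66.] [10. 63.] [-4. -5.]
-60 59 [-12. -65.] [13. 63.] [-4. -8.]
-50 38 [-12. -59.] [11. 62.] [-3. 11.]
-40 3 [-11.  50.] [ 1. 51.] [-4. 51.]
now side
-180 71 [-22. -52.] [27. 14.] [  7. -40.]
-170 84 [-23. -52.] [27. 16.] [ 11. -35.]
-160 99 [-23. -97.] [33. 17.] [ 12. -37.]
-150 507 [-36. -97.] [37. 97.] [  8. -36.]
-140 97 [-36. -95.] [37. 95.] [ 14. -45.]
-130 202 [-35. -93.] [37. 94.] [24. -7.]
-120 145 [-38. -89.] [38. 82.] [ 15. -32.]
-110 47 [-33. -89.] [36. 85.] [ 10. -46.]
-80 8 [ 10. -27.] [ 12. -14.] [ 11. -21.]
-70 7 [ 10. -27.] [ 11. -13.] [ 11. -19.]
-60 21 [  2. -23.] [11. 26.] [8. 5.]
-50 15 [  2. -20.] [11. 21.] [8. 5.]
-40 1 [ 2. 11.] [ 2. 11.] [ 2. 11.]
-30 191 [-57. -18.] [52. 16.] [11. -4.]
-20 132 [-57. -17.] [ 69. 109.] [22. 17.]
-10 175 [ -57. -110.] [ 70. 110.] [ 24. -35.]
0 1506 [ -70. -110.] [ 70. 109.] [  7. -22.]
10 21 [-56. -99.] [ 69. 107.] [  7. -17.]
```

Images show the fingertips really end about 40 mm short of the reported TCP, a constant offset along tool z. I'll allow for it.

Call:
move_arm(motion=[[0, 0, 0, 0, 0, 0], [0, 0, 0, 0, 0, 0], [0, 0, 0, 0, 0, 0], [0, 0, 0, 0, 0, 0], [0, 0, 0, 0, 0, 0], [0, 0, 0, 0, 0, 0]], fingers=1)

```text
time: 4.72
tool_pos: [0.6438, 0.0568, 0.0074]
tool_rot: [3.142, 0.0, -3.021]
contact_force: [0.9, 0.2, -0.0]
opening: 0.0739
grip_force: 0.0
```

Call:
move_arm(motion=[[0, 0, 0.12, 0, 0, 0], [0, 0, 0.24, 0, 0, 0], [0, 0, 0.32, 0, 0, 0], [0, 0, 0.36, 0, 0, 0], [0, 0, 0.36, 0, 0, 0]])

```text
time: 5.35
tool_pos: [0.6437, 0.0568, -0.0291]
tool_rot: [3.141, -0.001, -3.021]
contact_force: [0.1, 0.4, 0.5]
opening: 0.092
grip_force: 0.0
```

Call:
move_arm(motion=[[0, 0, 0, 0, 0, 0], [0, 0, 0, 0, 0, 0], [0, 0, 0, 0, 0, 0], [0, 0, 0, 0, 0, 0], [0, 0, 0, 0, 0, 0], [0, 0, 0, 0, 0, 0], [0, 0, 0, 0, 0, 0]], fingers=-0.6, newtons=25)

```text
time: 6.22
tool_pos: [0.6438, 0.0568, -0.0287]
tool_rot: [3.142, 0.0, -3.021]
contact_force: [0.6, -0.1, -0.2]
opening: 0.0297
grip_force: 25.0
```

Call:
move_arm(motion=[[0, 0, -0.25, 0, 0, 0], [0, 0, -0.6, 0, 0, 0], [0, 0, -1, 0, 0, 0], [0, 0, -1, 0, 0, 0]])

```text
time: 6.72
tool_pos: [0.646, 0.0568, 0.0746]
tool_rot: [-3.141, 0.007, -3.021]
contact_force: [0.8, 0.0, -2.5]
opening: 0.0297
grip_force: 25.0
```

Call:
move_arm(motion=[[0.4, 0.3, 0, 0, 0, 0], [0.82, 0.63, 0, 0, 0, 0], [0.82, 0.63, 0, 0, 0, 0]])

```text
time: 7.1
tool_pos: [0.55, 0.1112, 0.0694]
tool_rot: [3.141, -0.007, -3.019]
contact_force: [0.6, 0.9, -1.4]
opening: 0.0294
grip_force: 25.0
```

Call:
move_arm(motion=[[0.4, 0.3, 0, 0, 0, 0], [0.82, 0.63, 0, 0, 0, 0.1], [0.82, 0.63, 0, 0, 0, 0.15], [0.82, 0.63, 0, 0, 0, 0.2], [0.82, 0.63, 0, 0, 0, 0.25], [0.82, 0.63, 0, 0, 0, 0.3], [0.82, 0.63, 0, 0, 0, 0.35], [0.82, 0.63, 0, 0, 0, 0.4], [0.82, 0.63, 0, 0, 0, 0.45], [0.82, 0.63, 0, 0, 0, 0.5167], [0.82, 0.63, 0, 0, 0, 0.5167], [0.82, 0.63, 0, 0, 0, 0.5167]])

```text
time: 8.6
tool_pos: [0.466, 0.162, 0.0708]
tool_rot: [-3.141, 0.0, 1.641]
contact_force: [-1.0, -0.7, -2.3]
opening: 0.0297
grip_force: 25.0
```

Run:
```python
from plan import *
st(); to(467,163,-22,94)
c=cam("side"); c2=cam("top")
cv2.imwrite('pics/t1.png',cv2.resize(np.hstack([c["image"][80:220,90:290],c2["image"][180:320,80:280]])[...,::-1],None,fx=2,fy=2,interpolation=cv2.INTER_CUBIC))
```

```text
t 8.6 p [466.  162.   70.8] yaw [-179.96    0.     94.05] F [-1.  -0.7 -2.3] open 0.0297 g 25.0 q [0.18 0.42 1.77 0.   0.95 0.11]
-> (467, 163, -22, 94) [0.009 0.011 0.928] [-0.0002  0.      0.0003]
```

View pics/t1.png

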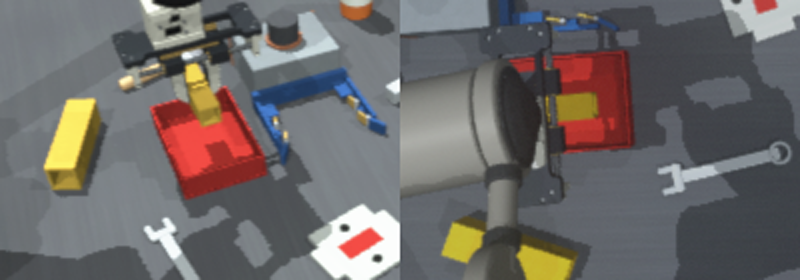

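Offcut held lengthwise over the tray, and the gripper is clear of the walls.

Call:
move_arm(motion=[[0, 0, 0.3, 0, 0, 0], [0, 0, 0.6, 0, 0, 0], [0, 0, 0.8, 0, 0, 0], [0, 0, 0.9, 0, 0, 0], [0, 0, 0.94, 0, 0, 0], [0, 0, 0.94, 0, 0, 0]])

```text
time: 9.45
tool_pos: [0.4663, 0.1623, -0.0223]
tool_rot: [3.141, -0.0, 1.639]
contact_force: [-0.5, -0.1, -1.6]
opening: 0.0298
grip_force: 25.0
```

Call:
move_arm(motion=[[0, 0, 0, 0, 0, 0], [0, 0, 0, 0, 0, 0], [0, 0, 0, 0, 0, 0], [0, 0, 0, 0, 0, 0], [0, 0, 0, 0, 0, 0]], fingers=0.1)

```text
time: 10.07
tool_pos: [0.4659, 0.1622, -0.0226]
tool_rot: [3.141, -0.0, 1.639]
contact_force: [0.7, 0.2, 0.4]
opening: 0.0502
grip_force: 0.0
```

Call:
move_arm(motion=[[0, 0, -0.2, 0, 0, 0], [0, 0, -0.5, 0, 0, 0], [0, 0, -1, 0, 0, 0], [0, 0, -1, 0, 0, 0]])

```text
time: 10.58
tool_pos: [0.4685, 0.1627, 0.0807]
tool_rot: [3.134, -0.001, 1.639]
contact_force: [-0.3, 0.2, 0.0]
opening: 0.0504
grip_force: 0.0
```

Run:
```python
from m import *
from plan import *
st(); c=cam("side"); P=cloud(c)
k,p=allin(c,(150,110,235,185),(18,120,80),(35,255,255),.034); m=np.zeros(P.shape[:2],np.uint8); cv2.drawContours(m,[k],-1,1,-1); q=P[m>0]; q=q[q[:,2]<.06]
print("offcut px",k.min(0),k.max(0),np.percentile(q,[2,50,98],axis=0).round(3),rect(q[(q[:,2]>.028)&(q[:,2]<.04)]))
c=dict(np.load("top0.npz"))
k,_=allin(c,(225,135,295,215),(0,0,150),(179,60,255),.008)
```

```text
t 10.57 p [468.5 162.7  80.7] yaw [ 1.7956e+02 -5.0000e-02  9.3890e+01] F [-0.3  0.2  0. ] open 0.0504 g 0.0 q [0.18 0.4  1.76 0.   0.97 0.11]
offcut px [183 136] [203 164] [[0.451 0.104 0.004]
 [0.467 0.149 0.034]
 [0.486 0.215 0.037]] (array([466.6, 158.5]), array([ 30.6, 114.4]), 4.49)
```

Offcut is down in the tray, let go. Next: sideways push on the near ear to centre and square the plate.

Call:
move_arm(motion=[[-0.5, 0.07, 0, 0, 0, 0], [-0.977, 0.145, 0, 0, 0, 0], [-0.977, 0.145, 0, 0, 0, 0]], fingers=-0.62)

```text
time: 11.0
tool_pos: [0.4867, 0.0632, 0.0759]
tool_rot: [-3.139, 0.0, 1.635]
contact_force: [-0.0, -0.5, -0.5]
opening: 0.0249
grip_force: 0.0
```

Call:
move_arm(motion=[[-0.5, 0.07, 0, 0, 0, 0], [-0.977, 0.145, 0, 0, 0, 0], [-0.977, 0.145, 0, 0, 0, 0]])

```text
time: 11.38
tool_pos: [0.508, -0.0324, 0.0762]
tool_rot: [-3.14, -0.0, 1.635]
contact_force: [-0.5, 1.2, 0.0]
opening: 0.0179
grip_force: 0.0
```

Call:
move_arm(motion=[[-0.5, 0.07, 0, 0, 0, 0.05], [-0.977, 0.145, 0, 0, 0, 0.1], [-0.977, 0.145, 0, 0, 0, 0.15], [-0.977, 0.145, 0.2, 0, 0, 0.2], [-0.977, 0.145, 0.4, 0, 0, 0.25], [-0.977, 0.145, 0.6, 0, 0, 0.3], [-0.977, 0.145, 0.8, 0, 0, 0.36], [-0.977, 0.145, 0.9, 0, 0, 0.4256], [-0.977, 0.145, 0.9, 0, 0, 0.4256], [-0.977, 0.145, 0.9, 0, 0, 0.4256]])

```text
time: 12.62
tool_pos: [0.5292, -0.1262, -0.0126]
tool_rot: [-3.141, 0.0, 0.306]
contact_force: [-0.4, 0.7, -0.1]
opening: 0.0173
grip_force: 0.0
```

Run:
```python
from m import *
from plan import *
st(); to(532.5,-126.5,-20,17.4); 
c=cam("top"); k,p=allin(c,(225,135,295,215),(0,0,120),(179,60,255),.008); print("plate",rect(p),w2b(rect(p)[0]))
cv2.imwrite('pics/s1.png',cv2.resize(c["image"][110:260,180:330][...,::-1],None,fx=3,fy=3,interpolation=cv2.INTER_CUBIC))
```

```text
t 12.62 p [ 529.2 -126.2  -12.6] yaw [-179.98    0.     17.51] F [-0.4  0.7 -0.1] open 0.0173 g 0.0 q [-0.38  0.62  1.7   0.    0.82  0.89]
-> (532.5, -126.5, -20, 17.4) [0.031 0.012 0.074] [-0.0001  0.      0.0006]
plate (array([ 555.3, -143.3]), array([97.4, 97.6]), 88.57) [-316.60207428  108.10414684]
```

View pics/s1.png

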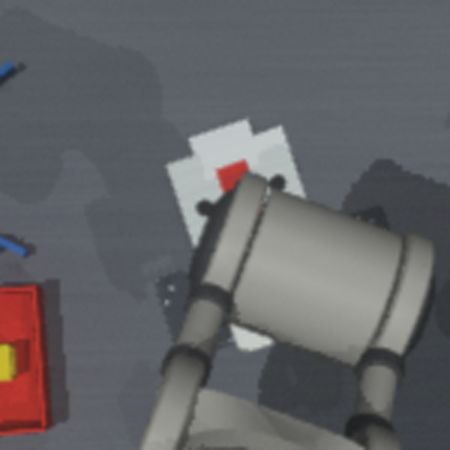

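Call:
move_arm(motion=[[0, 0, 0.1, 0, 0, 0], [0, 0, 0.2, 0, 0, 0], [0, 0, 0.22, 0, 0, 0], [0, 0, 0.22, 0, 0, 0]])

```text
time: 13.18
tool_pos: [0.529, -0.1272, -0.035]
tool_rot: [-3.141, 0.0, 0.302]
contact_force: [-0.6, -0.9, -0.2]
opening: 0.0178
grip_force: 0.0
```

Call:
move_arm(motion=[[0, 0, 0.02, 0, 0, 0], [0, 0, 0.02, 0, 0, 0]])

```text
time: 13.42
tool_pos: [0.5292, -0.1273, -0.0366]
tool_rot: [3.142, -0.0, 0.302]
contact_force: [-0.4, 0.1, -0.8]
opening: 0.0172
grip_force: 0.0
```

Call:
move_arm(motion=[[0, 0, 0.02, 0, 0, 0], [0, 0, 0.02, 0, 0, 0]])

```text
time: 13.68
tool_pos: [0.5294, -0.1273, -0.0381]
tool_rot: [3.141, -0.001, 0.302]
contact_force: [-0.7, 0.1, 4.0]
opening: 0.0174
grip_force: 2.3
```

```bash
cat >> plan.py <<'E'
def path(wps):
    """wps: list of (bx,by,z,thdeg plate-relative yaw in bracket, yaw0 offset) -> rows from current pose"""
    s=robot.observe(); p=s["tool_pos"]*1000; r=R.from_euler('xyz',s["tool_rot"])
    for bx,by,z,yaw in wps:
        w=b2w(bx,by); d=r.inv().apply(np.array([w[0],w[1],z])-p)/100; t=(r.inv()*Rd(yaw)).as_rotvec()/np.pi
        print([round(float(v),3) for v in d],round(float(t[2]),4))
E
python3 - <<'E'
from plan import *
st(); print("tool b",w2b((robot.observe()["tool_pos"]*1000)))
def pose(f,off=73.5):
    x=-277.8+5.8*f; y=47.1*(1-f); th=14.1*(1-f); a=np.radians(th)
    return (x-off*np.sin(a), y+off*np.cos(a), -35.0, BY-90+th)
path([pose(0,88),pose(0,80),pose(0)]+[pose(f) for f in np.linspace(0,1,10)[1:]])
E
```

```text
t 13.68 p [ 529.4 -127.3  -38.1] yaw [ 1.7998e+02 -4.0000e-02  1.7290e+01] F [-0.7  0.1  4. ] open 0.0174 g 2.3 q [-0.38  0.66  1.72  0.    0.77  0.89]
tool b [-299.17807308  133.00884012]
[0.005, 0.002, -0.031] -0.0006
[0.085, 0.002, -0.031] -0.0006
[0.15, 0.002, -0.031] -0.0006
[0.203, -0.012, -0.031] 0.0081
[0.256, -0.026, -0.031] 0.0168
[0.31, -0.039, -0.031] 0.0255
[0.364, -0.053, -0.031] 0.0342
[0.419, -0.067, -0.031] 0.0429
[0.474, -0.08, -0.031] 0.0516
[0.53, -0.093, -0.031] 0.0603
[0.586, -0.107, -0.031] 0.069
[0.643, -0.12, -0.031] 0.0777
```

Call:
move_arm(motion=[[0, 0, -0.031, 0, 0, 0], [0.085, 0, -0.031, 0, 0, 0], [0.15, 0, -0.031, 0, 0, 0], [0.203, -0.012, -0.031, 0, 0, 0.008], [0.256, -0.026, -0.031, 0, 0, 0.017], [0.31, -0.039, -0.031, 0, 0, 0.0255], [0.364, -0.053, -0.031, 0, 0, 0.034], [0.419, -0.067, -0.031, 0, 0, 0.043], [0.474, -0.08, -0.031, 0, 0, 0.052], [0.53, -0.093, -0.031, 0, 0, 0.06], [0.586, -0.107, -0.031, 0, 0, 0.069], [0.643, -0.12, -0.031, 0, 0, 0.0777]])

```text
time: 15.18
tool_pos: [0.5839, -0.0964, -0.0359]
tool_rot: [-3.14, 0.007, 0.057]
contact_force: [-9.9, -1.9, 8.6]
opening: 0.0176
grip_force: 5.6
```

Call:
move_arm(motion=[[0, 0, 0, 0, 0, 0], [-0.1, 0, 0, 0, 0, 0], [-0.2, 0, 0, 0, 0, 0], [-0.2, 0, -0.3, 0, 0, 0], [-0.5, 0, -0.6, 0, 0, 0], [-0.9, 0, -0.8, 0, 0, 0], [-0.9, 0, -0.8, 0, 0, 0]])

```text
time: 16.05
tool_pos: [0.4956, -0.1019, 0.0458]
tool_rot: [3.141, -0.001, 0.056]
contact_force: [0.3, 0.0, -0.9]
opening: 0.0178
grip_force: 0.0
```

```bash
cat >> plan.py <<'E'
def plate(n,box,show=None,lo=(0,0,110)):
    from m import allin,rect,big
    c=cam(n); k,p=allin(c,box,lo,(179,70,255),.008); r=rect(p); b=w2b(r[0]); print(n,"plate world",r,"bracket",b.round(1),"px",k.min(0),k.max(0))
    if show: x0,y0,x1,y1=box; cv2.imwrite(show,cv2.resize(c["image"][y0:y1,x0:x1][...,::-1],None,fx=3,fy=3,interpolation=cv2.INTER_CUBIC))
E
python3 - <<'E'
from plan import *
st(); plate("top",(225,130,295,210),"pics/s2.png"); plate("side",(225,160,310,240))
E
```

```text
t 16.05 p [ 495.6 -101.9   45.8] yaw [ 1.7998e+02 -6.0000e-02  3.2300e+00] F [ 0.3  0.  -0.9] open 0.0178 g 0.0 q [-0.35  0.47  1.77  0.    0.9   1.16]
top plate world (array([658.9, -93.2]), array([134.3, 116.3]), 3.97) bracket [-272.5    1.8] px [234 133] [279 182]
side plate world (array([619.7, -74. ]), array([291.2, 230.5]), 65.23) bracket [-251.1   39.8] px [225 160] [309 239]
```

View pics/s2.png

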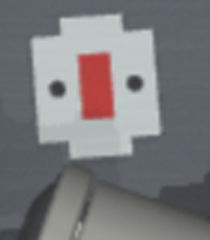

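Call:
move_arm(motion=[[0.4, 0.2, 0, 0, 0, 0], [0.82, 0.4, 0, 0, 0, 0], [0.82, 0.4, 0, 0, 0, 0]], fingers=0)

```text
time: 16.52
tool_pos: [0.5843, -0.1382, 0.043]
tool_rot: [3.141, -0.002, 0.057]
contact_force: [-0.1, 0.4, -0.6]
opening: 0.0426
grip_force: 0.0
```

Call:
move_arm(motion=[[0.4, 0.2, 0, 0, 0, -0.05], [0.82, 0.4, 0, 0, 0, -0.1], [0.82, 0.4, 0, 0, 0, -0.15], [0.82, 0.4, 0, 0, 0, -0.2], [0.82, 0.4, 0, 0, 0, -0.25], [0.82, 0.4, 0, 0, 0, -0.3], [0.82, 0.4, 0, 0, 0, -0.35], [0.82, 0.4, 0, 0, 0, -0.4], [0.82, 0.4, 0, 0, 0, -0.45], [0.82, 0.4, 0, 0, 0, -0.5], [0.82, 0.4, 0, 0, 0, -0.5], [0.82, 0.4, 0, 0, 0, -0.5]])

```text
time: 18.02
tool_pos: [0.6652, -0.172, 0.0438]
tool_rot: [-3.141, -0.0, 1.625]
contact_force: [0.7, -1.0, 0.3]
opening: 0.0459
grip_force: 0.0
```

Run:
```python
from plan import *
st(); print(w2b(robot.observe()["tool_pos"]*1000))
plate("side",(235,165,305,235))
from m import *
# refine plate from top0-style saturation: red patch in top/side
for n,box in(("top",(225,120,295,210)),("side",(240,160,310,240))):
    c=cam(n); k,p=allin(c,box,(0,100,60),(10,255,255),.008); print(n,"red",rect(p),w2b(rect(p)[0]))
path([(-352,1.5,0,BY),(-352,1.5,-33.5,BY)])
```

```text
t 18.02 p [ 665.2 -172.    43.8] yaw [-1.7996e+02 -3.0000e-02  9.3130e+01] F [ 0.7 -1.   0.3] open 0.0459 g 0.0 q [-0.36  0.76  1.2   0.    1.18 -0.42]
[-3.51537363e+02  3.41954945e-02]
side plate world (array([619.9, -84.2]), array([251.6, 198.3]), 69.46) bracket [-261.3   40.2] px [235 165] [304 234]
top red (array([658.2, -89.9]), array([24.5, 57.3]), 89.23) [-269.21395964    2.30085487]
side red (array([650.1, -92.8]), array([29.4, 24.9]), 69.31) [-271.64288229   10.55435926]
[-0.002, -0.017, 0.443] -0.0005
[-0.002, -0.017, 0.778] -0.0005
```

Call:
move_arm(motion=[[0, -0.015, 0.25, 0, 0, 0], [0, -0.015, 0.5, 0, 0, 0], [0, -0.015, 0.7, 0, 0, 0], [0, -0.015, 0.775, 0, 0, 0], [0, -0.015, 0.775, 0, 0, 0]])

```text
time: 18.8
tool_pos: [0.6639, -0.1724, -0.0333]
tool_rot: [-3.141, -0.0, 1.628]
contact_force: [-0.0, -1.0, -0.2]
opening: 0.0459
grip_force: 0.0
```

Call:
move_arm(motion=[[0.06, 0, 0, 0, 0, 0], [0.12, 0, 0, 0, 0, 0], [0.17, 0, 0, 0, 0, 0], [0.22, 0, 0, 0, 0, 0], [0.28, 0.002, 0, 0, 0, 0], [0.34, 0.004, 0, 0, 0, 0], [0.41, 0.006, 0, 0, 0, 0], [0.48, 0.008, 0, 0, 0, 0], [0.55, 0.01, 0, 0, 0, 0], [0.62, 0.011, 0, 0, 0, 0], [0.7, 0.012, 0, 0, 0, 0], [0.78, 0.013, 0, 0, 0, 0]])

```text
time: 20.3
tool_pos: [0.6615, -0.0957, -0.0323]
tool_rot: [3.14, 0.002, 1.628]
contact_force: [1.2, -5.9, 1.1]
opening: 0.0459
grip_force: 3.0
```

Run:
```python
from plan import *
st(); print(w2b(robot.observe()["tool_pos"]*1000))
plate("top",(190,120,275,210))
```

```text
t 20.3 p [661.5 -95.7 -32.3] yaw [1.799e+02 1.400e-01 9.329e+01] F [ 1.2 -5.9  1.1] open 0.0459 g 3.0 q [-0.26  0.82  1.33 -0.    1.   -0.31]
[-275.23133565   -0.61170315]
top plate world (array([623.8, -77.6]), array([141. , 108.4]), 79.72) bracket [-255.    35.9] px [224 149] [274 194]
```

Call:
move_arm(motion=[[0.07, 0, 0, 0, 0, 0], [0.14, 0, 0, 0, 0, 0], [0.21, 0, 0, 0, 0, 0], [0.28, 0, 0, 0, 0, 0], [0.35, 0, 0, 0, 0, 0], [0.42, 0, 0, 0, 0, 0], [0.49, 0, 0, 0, 0, 0], [0.56, 0, 0, 0, 0, 0], [0.63, 0, 0, 0, 0, 0], [0.7, 0, 0, 0, 0, 0], [0.76, 0, 0, 0, 0, 0], [0.8, 0, 0, 0, 0, 0]])

```text
time: 21.85
tool_pos: [0.6568, -0.0157, -0.0324]
tool_rot: [3.14, 0.002, 1.628]
contact_force: [-0.6, -6.2, 1.2]
opening: 0.0457
grip_force: 3.2
```

Call:
move_arm(motion=[[0, 0, 0, 0, 0, 0], [-0.2, 0, 0, 0, 0, 0], [-0.5, 0, 0, 0, 0, 0], [-0.9, 0, 0, 0, 0, 0], [-0.9, 0, 0, 0, 0, 0]])

```text
time: 22.48
tool_pos: [0.6613, -0.1083, -0.0332]
tool_rot: [3.141, 0.0, 1.624]
contact_force: [0.4, 0.7, -1.0]
opening: 0.0458
grip_force: 0.0
```

Run:
```python
from plan import *
st(); print(w2b(robot.observe()["tool_pos"]*1000))
plate("top",(190,120,250,210),lo=(0,0,140))
from m import *
a=cam("top"); b=cam("side"); np.savez("t2.npz",**a); np.savez("s2.npz",**b)
cv2.imwrite('pics/v1.png',cv2.resize(np.hstack([a["image"][110:230,120:290],b["image"][90:210,200:370]])[...,::-1],None,fx=2.3,fy=2.3,interpolation=cv2.INTER_CUBIC))
```

```text
t 22.48 p [ 661.3 -108.3  -33.2] yaw [1.7998e+02 1.0000e-02 9.3050e+01] F [ 0.4  0.7 -1. ] open 0.0458 g 0.0 q [-0.28  0.82  1.32 -0.    1.   -0.33]
[-2.87711675e+02  2.74337709e-01]
top plate world (array([642.5,  34.7]), array([104.7, 146.7]), 89.4) bracket [-143.9   10.8] px [190 138] [229 192]
```

View pics/v1.png

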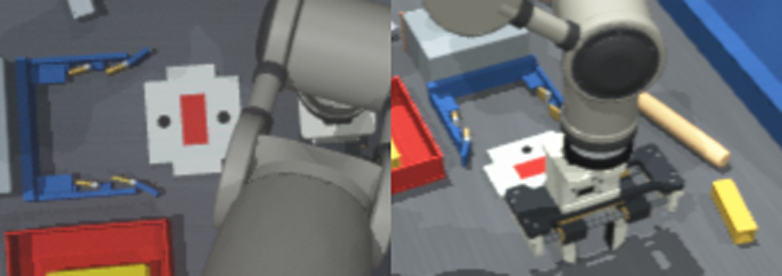

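Run:
```python
from plan import *; from m import *
for f,box in(("top0.npz",(225,135,295,215)),("t2.npz",(170,125,226,195))):
    c=dict(np.load(f)); k,p=allin(c,box,(0,0,150),(179,70,255),.008); kr,pr=allin(c,box,(0,100,60),(10,255,255),.008)
    # dark holes
    im=cv2.cvtColor(c["image"],cv2.COLOR_RGB2GRAY); m=np.zeros_like(im); cv2.drawContours(m,[cv2.convexHull(k)],-1,255,-1); m=cv2.erode(m,np.ones((5,5)))
    hs=cv2.inRange(im,0,90)&m&~cv2.dilate(cv2.inRange(cv2.cvtColor(c["image"],cv2.COLOR_RGB2HSV),(0,100,60),(10,255,255)),np.ones((3,3)))
    n,l,stt,ce=cv2.connectedComponentsWithStats(hs); i=[j for j in range(1,n) if 4<stt[j,4]<60]
    H=ray(c,ce[i],.008)*1000
    print(f,"plate",rect(p),w2b(rect(p)[0]),"red",rect(pr),w2b(rect(pr)[0]),"holes",[w2b(h).round(1) for h in H],stt[i,4])
    b=np.array([w2b(q*1000) for q in p]); print("edges x",np.percentile(b[:,0],[1,99]).round(1),"y",np.percentile(b[:,1],[1,99]).round(1))
    if f=="t2.npz":
        x0=b[:,0].max(); e=b[(b[:,0]>x0-8)]; e=e[abs(e[:,1])<42]; print("front edge fit deg",np.degrees(np.arctan(np.polyfit(e[:,1],e[:,0],1)[0])),e[:,0].mean())
        for s in(1,-1):
            e=b[(s*b[:,1]>58)]; print("ear",s,e[:,1].mean(),e[:,0].min(),e[:,0].max())
        k,p=allin(c,(125,125,190,205),(100,120,40),(125,255,255),.021); b=np.array([w2b(q*1000) for q in p])
        for lo,hi in((-60,-20),(-20,20),(20,50)):
            w=b[(b[:,0]>lo)&(b[:,0]<hi)]; print("rail",lo,"outer y",w[:,1].min().round(1),w[:,1].max().round(1))
        w=b[b[:,0]<-60]; print("flare",w[:,1].min(),w[:,1].max(),w[:,0].min())
```

```text
top0.npz plate (array([ 614.1, -100.9]), array([128.9, 109.9]), 17.36) [-277.65714604   46.96093328] red (array([ 614.4, -101. ]), array([57.6, 26.6]), 17.27) [-277.77424943   46.66718714] holes [array([-311.5,   38.3]), array([-243.5,   55.7])] [15 16]
edges x [-340.6 -214.9] y [-19.8 114.1]
t2.npz plate (array([643.4,  49.7]), array([145.6, 110.3]), 2.12) [-128.99349445    9.04037559] red (array([652. ,  49.4]), array([26.9, 57. ]), 89.33) [-129.78804762    0.47190518] holes [array([-164.5,    0.3]), array([-94.8,   0.6])] [15 16]
edges x [-184.   -74.3] y [-63.4  79.9]
front edge fit deg -0.07200073016698667 -75.52430946152843
ear 1 67.20898871864644 -182.07706716727284 -101.51277557377436
ear -1 -62.165973307633024 -155.75985622879594 -104.34243928643222
rail -60 outer y -81.0 82.7
rail -20 outer y -81.0 82.8
rail 20 outer y -81.1 82.6
flare -83.40920270592053 -68.21608728046257 -81.21749495654083
```

Plate at bracket (-130, 0.5), square, with the rails' centre at y +0.8. I'll push straight in.

Call:
move_arm(motion=[[0.4, 0, 0, 0, 0, -0.0014], [0.75, 0, 0, 0, 0, -0.0014], [0.88, 0, 0, 0, 0, -0.0014], [0.88, 0, 0, 0, 0, -0.0014]])

```text
time: 23.12
tool_pos: [0.6563, -0.0155, -0.033]
tool_rot: [3.142, -0.0, 1.635]
contact_force: [-0.6, -0.8, 0.5]
opening: 0.046
grip_force: 0.0
```

Call:
move_arm(motion=[[0.05, 0, 0, 0, 0, 0], [0.1, 0, 0, 0, 0, 0], [0.16, 0, 0, 0, 0, 0], [0.22, 0, 0, 0, 0, 0], [0.28, 0, 0, 0, 0, 0], [0.34, 0, 0, 0, 0, 0], [0.4, 0, 0, 0, 0, 0], [0.46, 0, 0, 0, 0, 0], [0.52, 0, 0, 0, 0, 0], [0.58, 0, 0, 0, 0, 0], [0.64, 0, 0, 0, 0, 0], [0.7, 0, 0, 0, 0, 0]])

```text
time: 24.62
tool_pos: [0.6525, 0.0499, -0.033]
tool_rot: [3.141, 0.003, 1.631]
contact_force: [0.9, -11.5, 0.0]
opening: 0.046
grip_force: 5.1
```

Run:
```python
from plan import *
st(); print(w2b(robot.observe()["tool_pos"]*1000)); path([(-65.3,0.8,-33.2,BY)])
```

```text
t 24.62 p [652.5  49.9 -33. ] yaw [179.97   0.19  93.47] F [  0.9 -11.5   0. ] open 0.046 g 5.1 q [-0.04  0.8   1.37 -0.    0.97 -0.1 ]
[-1.29332816e+02 -1.00069344e-01]
[0.64, -0.007, 0.0] 0.0009
```

Call:
move_arm(motion=[[0.05, 0, 0, 0, 0, 0], [0.1, 0, 0, 0, 0, 0], [0.15, 0, 0, 0, 0, 0], [0.2, 0, 0, 0, 0, 0], [0.25, 0, 0, 0, 0, 0], [0.3, 0, 0, 0, 0, 0], [0.34, 0, 0, 0, 0, 0], [0.38, 0, 0, 0, 0, 0], [0.42, 0, 0, 0, 0, 0], [0.46, 0, 0, 0, 0, 0], [0.5, 0, 0, 0, 0, 0]])

```text
time: 26.0
tool_pos: [0.6495, 0.0993, -0.033]
tool_rot: [3.141, 0.004, 1.631]
contact_force: [-0.0, -11.1, 1.3]
opening: 0.0461
grip_force: 5.6
```

Call:
move_arm(motion=[[0.04, 0, 0, 0, 0, 0], [0.08, 0, 0, 0, 0, 0], [0.1, 0, 0, 0, 0, 0], [0.1, 0, 0, 0, 0, 0]])

```text
time: 26.5
tool_pos: [0.6491, 0.11, -0.033]
tool_rot: [3.141, 0.003, 1.631]
contact_force: [0.9, -9.1, -0.9]
opening: 0.0461
grip_force: 4.2
```

Run:
```python
from plan import *
st(); print(w2b(robot.observe()["tool_pos"]*1000))
```

```text
t 26.5 p [649.1 110.  -33. ] yaw [1.7995e+02 1.6000e-01 9.3460e+01] F [ 0.9 -9.1 -0.9] open 0.0461 g 4.2 q [ 0.05  0.8   1.36 -0.    0.98 -0.01]
[-69.13081443  -0.14062828]
```

Next, step in by 2 mm at a time until the stop shows in the force.

Call:
move_arm(motion=[[0.01, 0, 0, 0, 0, 0], [0.02, 0, 0, 0, 0, 0], [0.02, 0, 0, 0, 0, 0]])

```text
time: 26.88
tool_pos: [0.6488, 0.1124, -0.033]
tool_rot: [3.141, 0.002, 1.631]
contact_force: [0.1, -7.2, -0.1]
opening: 0.0458
grip_force: 3.8
```

Call:
move_arm(motion=[[0.01, 0, 0, 0, 0, 0], [0.02, 0, 0, 0, 0, 0], [0.02, 0, 0, 0, 0, 0]])

```text
time: 27.25
tool_pos: [0.6486, 0.1137, -0.033]
tool_rot: [3.141, 0.003, 1.631]
contact_force: [0.7, -9.2, 1.0]
opening: 0.0459
grip_force: 4.9
```

Call:
move_arm(motion=[[0.01, 0, 0, 0, 0, 0], [0.015, 0, 0, 0, 0, 0], [0.015, 0, 0, 0, 0, 0]])

```text
time: 27.62
tool_pos: [0.6486, 0.114, -0.033]
tool_rot: [3.142, 0.005, 1.631]
contact_force: [1.2, -13.8, 1.4]
opening: 0.0458
grip_force: 6.9
```

Call:
move_arm(motion=[[0.01, 0, 0, 0, 0, 0], [0.02, 0, 0, 0, 0, 0], [0.02, 0, 0, 0, 0, 0]])

```text
time: 28.0
tool_pos: [0.6485, 0.1143, -0.033]
tool_rot: [-3.141, 0.007, 1.631]
contact_force: [0.8, -19.0, 1.1]
opening: 0.0459
grip_force: 9.7
```

Call:
move_arm(motion=[[0.01, 0, 0, 0, 0, 0], [0.02, 0, 0, 0, 0, 0], [0.02, 0, 0, 0, 0, 0]])

```text
time: 28.38
tool_pos: [0.6484, 0.1146, -0.033]
tool_rot: [-3.141, 0.009, 1.631]
contact_force: [-0.4, -25.3, 2.0]
opening: 0.0461
grip_force: 12.6
```

Call:
move_arm(motion=[[-0.05, 0, 0, 0, 0, 0], [-0.1, 0, 0, 0, 0, 0], [-0.3, 0, 0, 0, 0, 0], [-0.7, 0, 0, 0, 0, 0], [-1, 0, 0, 0, 0, 0], [-1, 0, 0, 0, 0, 0]])

```text
time: 29.12
tool_pos: [0.6541, 0.0199, -0.0331]
tool_rot: [3.141, 0.0, 1.629]
contact_force: [0.5, 0.5, -0.3]
opening: 0.0461
grip_force: 0.0
```

Call:
move_arm(motion=[[-0.5, 0, -0.5, 0, 0, 0], [-0.9, 0, -1, 0, 0, 0], [-0.9, 0, -1, 0, 0, 0], [-0.9, 0, -1, 0, 0, 0], [-0.9, 0, -1, 0, 0, 0]])

```text
time: 29.75
tool_pos: [0.6582, -0.0653, 0.065]
tool_rot: [-3.138, -0.001, 1.634]
contact_force: [-0.1, 0.2, -1.3]
opening: 0.046
grip_force: 0.0
```

Run:
```python
from plan import *; from m import *
st(); c=cam("top"); b=cam("side")
k,p=allin(c,(140,130,185,200),(0,100,60),(10,255,255),.008); print("red",rect(p),w2b(rect(p)[0]))
k,p=allin(c,(130,130,195,200),(0,0,120),(179,70,255),.008); q=np.array([w2b(x*1000) for x in p]); print(rect(p),w2b(rect(p)[0]),q.min(0),q.max(0))
P=cloud(b); k,p=allin(b,(130,110,235,185),(18,120,80),(35,255,255),.034); print("offcut",rect(p))
cv2.imwrite('pics/f1.png',cv2.resize(np.hstack([c["image"][110:230,90:240],b["image"][80:200,160:310]])[...,::-1],None,fx=2.6,fy=2.6,interpolation=cv2.INTER_CUBIC))
```

```text
t 29.75 p [658.2 -65.3  65. ] yaw [-1.7982e+02 -8.0000e-02  9.3630e+01] F [-0.1  0.2 -1.3] open 0.046 g 0.0 q [-0.21  0.7   1.27  0.    1.18 -0.28]
red (array([643.3, 177.7]), array([26.6, 56.7]), 89.71) [-1.19998552  1.77201432]
(array([642.1, 176.6]), array([136.7, 109.2]), 3.14) [-2.22908468  3.03334493] [-56.86831929 -65.36523749] [52.36962682 71.38007832]
offcut (array([467. , 151.4]), array([ 34. , 126.6]), 3.24)
```

View pics/f1.png

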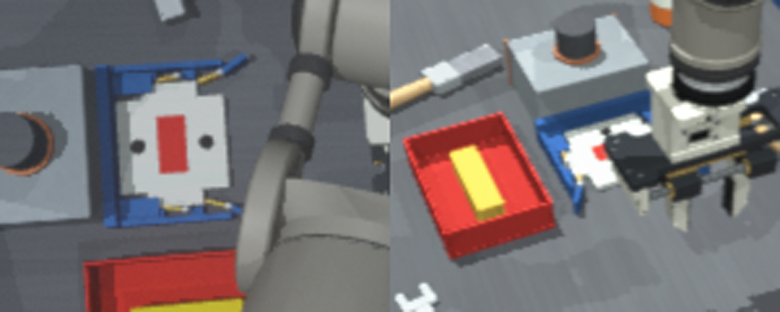

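Plate is seated between the rails with the clip tips behind the ears (top crop about (205,78) and (205,208)). The offcut lies in the tray and the fingers are clear. I'll check squareness from the two holes, then hand in.

Run:
```python
from plan import *
c=cam("top"); im=cv2.cvtColor(c["image"],cv2.COLOR_RGB2GRAY); H=[]
for u,v in((90+138/2.6,110+147/2.6),(90+206/2.6,110+142/2.6)):
    u,v=int(u),int(v); w=im[v-4:v+5,u-4:u+5].astype(float); w=np.clip(130-w,0,None); y,x=np.mgrid[v-4:v+5,u-4:u+5]
    H.append(w2b(ray(c,[(w*x).sum()/w.sum(),(w*y).sum()/w.sum()],.008)[0]*1000))
H=np.array(H); d=H[0]-H[1]; ang=np.degrees(np.arctan2(d[1],d[0])); mid=H.mean(0); print(H.round(1),"mid",mid.round(2),"deg",ang.round(2))
if abs(ang)<2 and abs(mid[0])<2.5 and abs(mid[1]-.8)<2.5: print(robot.hand_in())
```

```text
[[ 35.4   0.8]
 [-35.8   0.6]] mid [-0.22  0.7 ] deg 0.15
the job is handed in; nothing more can be done
None
```

The offcut is in the scrap tray. The plate sits against the back stop, within about 1 mm of home and 0.2° of square by the top camera. The job is handed in, but no verdict was shown.

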